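# Put the studio's hand tools away in the bench drawer

## Task

Put the palette knife, the scraper and the measuring scoop away in the open drawer: lay each one gently, without dropping it, flat and straight in a lane of its own, upper side up as it lies now, with every handle towards the drawer's front and every working end towards the back. Once all three are lying in their lanes and let go, push the drawer fully shut. Leave the jars, the bottle, the cup and the mortar standing where they are.

Things in the scene. Friction and masses are not known exactly. Their poses are not given: they have to be found in the camera images.
- unit: low wooden bench-top drawer unit, fixed, 262 mm wide, 200 mm deep, 62 mm high (a stack of cards on top reaches 72 mm). Origin on the work surface at the middle of its front face; x points from the front face to the back, z up
- drawer (a joint): how far its one drawer is pulled out of the front face, m: 0 = fully shut, 0.195 = stop; it starts open and slides along -x of the unit with about 1.5 N of friction
- drawer_handle (a point): middle of the drawer's steel bar handle: bar 100 mm long across the drawer, 10 mm thick, its axis 36 mm above the work surface and 25 mm in front of the drawer's wooden front (front panel 12 mm thick, 262 mm wide, top edge 60 mm above the work surface)
- lane0 (a point): centre of the floor of the left lane of the drawer as seen from the robot; x points along the lane from the drawer's front to its back, z up. Lane floor 16 mm above the work surface, 176 mm long, 70 mm wide, between dividers 4 mm thick and 8 mm high; moves with the drawer
- lane1 (a point): centre of the floor of the middle lane of the drawer as seen from the robot; x points along the lane from the drawer's front to its back, z up. Lane floor 16 mm above the work surface, 176 mm long, 66 mm wide, between dividers 4 mm thick and 8 mm high; moves with the drawer
- lane2 (a point): centre of the floor of the right lane of the drawer as seen from the robot; x points along the lane from the drawer's front to its back, z up. Lane floor 16 mm above the work surface, 176 mm long, 70 mm wide, between dividers 4 mm thick and 8 mm high; moves with the drawer
- palette_knife: palette knife: handle 18 mm wide, narrow cranked steel blade 22 mm wide with a round tip. 150 mm long, with a dark wooden handle 85 mm long and 18 mm high; lies flat on the work surface, upper side up. Origin under the middle of its length, at the underside; x points from the handle to the working end, z up; about 50 to 105 g
- palette_knife_grip (a point): point on the handle of the palette knife near its centre of mass, 25 mm from the origin towards the handle end, 9 mm above the underside
- palette_knife_end (a point): near the butt of the handle of the palette knife, 70 mm from the origin, 9 mm above the underside
- palette_knife_tip (a point): near the working end of the palette knife, 70 mm from the origin, 2 mm above the underside
- scraper: scraper: handle 24 mm wide, broad square-ended steel blade flaring to 42 mm. 150 mm long, with a dark wooden handle 85 mm long and 18 mm high; lies flat on the work surface, upper side up. Origin under the middle of its length, at the underside; x points from the handle to the working end, z up; about 50 to 105 g
- scraper_grip (a point): point on the handle of the scraper near its centre of mass, 25 mm from the origin towards the handle end, 9 mm above the underside
- scraper_end (a point): near the butt of the handle of the scraper, 70 mm from the origin, 9 mm above the underside
- scraper_tip (a point): near the working end of the scraper, 70 mm from the origin, 2 mm above the underside
- scoop: measuring scoop: handle 14 mm wide, round open steel bowl 40 mm across and 18 mm high at the other end. 150 mm long, with a dark wooden handle 85 mm long and 18 mm high; lies flat on the work surface, upper side up. Origin under the middle of its length, at the underside; x points from the handle to the working end, z up; about 50 to 105 g
- scoop_grip (a point): point on the handle of the scoop near its centre of mass, 25 mm from the origin towards the handle end, 9 mm above the underside
- scoop_end (a point): near the butt of the handle of the scoop, 70 mm from the origin, 9 mm above the underside
- scoop_tip (a point): near the working end of the scoop, 70 mm from the origin, 2 mm above the underside
- cup: translucent white plastic cup, 68 mm across the rim, 85 mm tall, standing on the bench, to be left alone; origin at the centre of its underside
- small_jar: small clear jar with a black lid, 60 mm across, 55 mm tall, standing on the bench, to be left alone; origin at the centre of its underside
- mortar: heavy brass mortar, 104 mm across the rim, 100 mm tall, standing on the bench, to be left alone; origin at the centre of its underside
- squeeze_bottle: cream squeeze bottle, 60 mm across, 170 mm tall, standing on the bench, to be left alone; origin at the centre of its underside
- glass_jar: glass jar with a steel lid, 84 mm across, 120 mm tall, standing on the bench, to be left alone; origin at the centre of its underside
Mind the look-alikes: they are no part of the job. What is shaped like the scraper but red is not meant. What is shaped like the palette_knife but blue is not meant.

How it is judged:
On the way:
1. all three tools lie released in the open drawer, one in each lane, handles to the front (x of each of palette_knife_tip, scraper_tip, scoop_tip in the frame of lane1 above 0.03 m and x of each of palette_knife_end, scraper_end, scoop_end in the frame of lane1 below -0.03 m and z of palette_knife in the frame of lane1 between -0.005 and 0.006 m and angle between each of palette_knife, scraper, scoop's own z axis and vertical below 0.1 rad and angle between the x axis of each of palette_knife, scraper, scoop and the x axis of lane1, either way round below 0.2 rad and z of scraper in the frame of lane1 between -0.005 and 0.006 m and z of scoop in the frame of lane1 between -0.005 and 0.006 m and ((y of palette_knife_tip in the frame of lane0 between -0.033 and 0.033 m and y of palette_knife_end in the frame of lane0 between -0.033 and 0.033 m) or (y of scraper_tip in the frame of lane0 between -0.033 and 0.033 m and y of scraper_end in the frame of lane0 between -0.033 and 0.033 m) or (y of scoop_tip in the frame of lane0 between -0.033 and 0.033 m and y of scoop_end in the frame of lane0 between -0.033 and 0.033 m)) and ((y of palette_knife_tip in the frame of lane1 between -0.033 and 0.033 m and y of palette_knife_end in the frame of lane1 between -0.033 and 0.033 m) or (y of scraper_tip in the frame of lane1 between -0.033 and 0.033 m and y of scraper_end in the frame of lane1 between -0.033 and 0.033 m) or (y of scoop_tip in the frame of lane1 between -0.033 and 0.033 m and y of scoop_end in the frame of lane1 between -0.033 and 0.033 m)) and ((y of palette_knife_tip in the frame of lane2 between -0.033 and 0.033 m and y of palette_knife_end in the frame of lane2 between -0.033 and 0.033 m) or (y of scraper_tip in the frame of lane2 between -0.033 and 0.033 m and y of scraper_end in the frame of lane2 between -0.033 and 0.033 m) or (y of scoop_tip in the frame of lane2 between -0.033 and 0.033 m and y of scoop_end in the frame of lane2 between -0.033 and 0.033 m)) and contact force between the fingers and palette_knife below 0.1 N and contact force between the fingers and scraper below 0.1 N and contact force between the fingers and scoop below 0.1 N and value of joint drawer above 0.1 m), for 0.2 s.
At the end, for the whole second after the job is handed in: One tool at rest in each lane, flat on its floor (6 mm, 0.1 rad), upper side up, ends within 33 mm of the lane's centre line, within 0.2 rad of its direction, handle to the drawer's front, working end to the back; drawer shut to 6 mm (x of each of palette_knife_tip, scraper_tip, scoop_tip in the frame of lane1 above 0.03 m and x of each of palette_knife_end, scraper_end, scoop_end in the frame of lane1 below -0.03 m and z of palette_knife in the frame of lane1 between -0.005 and 0.006 m and angle between each of palette_knife, scraper, scoop's own z axis and vertical below 0.1 rad and angle between the x axis of each of palette_knife, scraper, scoop and the x axis of lane1, either way round below 0.2 rad and z of scraper in the frame of lane1 between -0.005 and 0.006 m and z of scoop in the frame of lane1 between -0.005 and 0.006 m and ((y of palette_knife_tip in the frame of lane0 between -0.033 and 0.033 m and y of palette_knife_end in the frame of lane0 between -0.033 and 0.033 m) or (y of scraper_tip in the frame of lane0 between -0.033 and 0.033 m and y of scraper_end in the frame of lane0 between -0.033 and 0.033 m) or (y of scoop_tip in the frame of lane0 between -0.033 and 0.033 m and y of scoop_end in the frame of lane0 between -0.033 and 0.033 m)) and ((y of palette_knife_tip in the frame of lane1 between -0.033 and 0.033 m and y of palette_knife_end in the frame of lane1 between -0.033 and 0.033 m) or (y of scraper_tip in the frame of lane1 between -0.033 and 0.033 m and y of scraper_end in the frame of lane1 between -0.033 and 0.033 m) or (y of scoop_tip in the frame of lane1 between -0.033 and 0.033 m and y of scoop_end in the frame of lane1 between -0.033 and 0.033 m)) and ((y of palette_knife_tip in the frame of lane2 between -0.033 and 0.033 m and y of palette_knife_end in the frame of lane2 between -0.033 and 0.033 m) or (y of scraper_tip in the frame of lane2 between -0.033 and 0.033 m and y of scraper_end in the frame of lane2 between -0.033 and 0.033 m) or (y of scoop_tip in the frame of lane2 between -0.033 and 0.033 m and y of scoop_end in the frame of lane2 between -0.033 and 0.033 m)) and linear speed of each of palette_knife, scraper, scoop below 0.03 m/s and value of joint drawer below 0.006 m); the robot touches nothing.
It fails at once if a tool is dropped or thrown (moves faster than 0.6 m/s out of the fingers) ((contact force between the fingers and palette_knife below 0.05 N and linear speed of palette_knife above 0.6 m/s) or (contact force between the fingers and scraper below 0.05 N and linear speed of scraper above 0.6 m/s) or (contact force between the fingers and scoop below 0.05 N and linear speed of scoop above 0.6 m/s)).
It fails at once if a jar, bottle, cup or the mortar is moved by more than 40 mm or tipped over (distance of any of cup, small_jar, mortar, squeeze_bottle, glass_jar from where it was at the start of the episode above 0.04 m or angle between any of cup, small_jar, mortar, squeeze_bottle, glass_jar's own z axis and vertical above 0.5 rad).
It also fails if it takes over 72 s, if anything falls off the work surface, if the arm or the gripper's body presses on something with over 40 N, if the wrist force passes 120 N, or if a joint passes its speed limit or range.

## Robot

A 7-joint arm with a two-finger parallel gripper is mounted at the origin on the work surface. World frame = base frame: x ahead of the robot, y to its left, z up, the work surface at z = 0. Lengths are in m, angles in rad, forces in N, time in s.
With the tool pointing down it reaches from about 0.425 to 1.025 m from the base axis. Payload 9.4 kg.
Tool frame: the origin (TCP) lies on the centre line of the jaws, within the pads' length; the fingertips stand 19 mm ahead of it and the grasp point (between the pads) is the TCP; z points along the fingers, y is the line along which they close (so a half turn about z gives the same grasp; the last joint's range is limited). The gripper opens to 93 mm and grips with 3 to 60 N. Pads are 15 mm wide; open, the fingers measure 128 mm over their backs; the gripper's body (75 mm by 188 mm) begins 65 mm behind the grasp point.
Start: joints at [1.145, 0.599, -0.003, 1.599, 0.002, 0.943, -0.08], TCP at [0.248, -0.681, 0.238] pointing down, gripper open.
Joint ranges: [-2.57, 2.57], [-0.35, 1.97], [-1.29, 1.29], [0.11, 2.56], [-1.05, 4.19], [0.11, 1.86], [-2.63, 2.63]. Speed limits (rad/s): [2.22, 2.22, 3.01, 3.01, 3.14, 3.14, 3.14].

## Interface

Orientations are given as a unit quaternion [x, y, z, w].
In Python, from workcell import env, camera, camera_params, ticket gives the robot as it stands. The module is installed in compiled form; this text tells all that it offers.
- The arm moves only by the tool jog_arm, never from a script. Its argument "rows" is a list of rows, each a list of 7 numbers: the shift along the tool's x, y, z in units of 10 cm (1.0 is 10 cm), then the turn, a rotation vector about the tool's x, y, z in units of pi rad (1.0 is pi rad), then the closure, from 0 (fully open) to 1 (shut). A call has 1 to 20 rows; each row shifts and turns the commanded pose from where the row before left it, along the tool's axes as they then stand; what a row does not reach is not made up. A row lasts 1/8 s, in which the tool goes at most 62.5 mm and 10.7 degrees, less where a joint would pass 70% of its speed; a pose out of reach is approached as far as the arm can. A call with a number of a shift or a turn outside -1 to 1 is refused whole. A call with a gripper value outside its range is refused whole. The fingers move at their own pace and stop on an object; "newtons" is the grip in N (left out, the last holds). Time passes only in rows, so rows that do not move let the fingers close. It gives the time, the measured TCP pose, the force, the opening and the grip force at its end, in the units of the state.
- env.observe(): the state, without advancing time (a new reading comes with each control period).
- camera(name): name is "side" or "top"; returns (picture, depth): 420x560x3 uint8, red, green, blue; 420x560 float32, m along the optical axis (not along the pixel's ray), 0 where there is no reading.
- camera_params(name): a dict with "K" (3x3 intrinsics, pixels), "k1" (the pictures are not rectified: a ray, as slopes to the right and down, at radius r is drawn at 1 + k1 r^2 times it, then the intrinsics apply), "R" (3x3) and "t" (3): a world point X has camera coordinates R X + t. Camera axes: x right, y down, z forward; pixel columns grow to the right and rows downward; lengths in m; the calibration is good to about 2 mm. A picture is of the moment at which its call begins. camera_params takes no time and is no camera call.
- ticket.finish_job(): hands the job in; it is judged then, once.
The state is a dict: "t": time; "q": joint angles; "joint_velocities": joint speeds; "tau": joint torques, N m; "tool_pos": TCP position; "tool_rot": TCP orientation; "force": force on the tool from outside, world axes, zero at the start; "ft_torque": the same for the moment, N m; "grip_width": finger opening in m; "grasp_force": force on a finger pad.
Only numpy, scipy, OpenCV 4.12 (cv2) and the standard library are available. Lean on these libraries where they do the work, as an engineer would, in place of code of your own. Each camera call takes 0.05 s, during which the arm holds its last target. There are 200 camera calls.

## Working session

There is one attempt and no reset: what is moved stays moved. The work goes in short steps, Python scripts to look and compute and a tool call to move; the robot and the scene stay as the last step left them, time stands still between calls to the robot, and variables do not carry over. Pictures are saved under pics/ and viewed, at most 11 in all, crops included, and the job is handed in when it is done.

Besides the shell and the picture viewer there is one more tool, called after "Emit:" in YAML: its name, and indented under it one key for each argument. jog_arm: Moves the arm, as the interface text tells. Its arguments: {"type":"object","properties":{"rows":{"type":"array"},"newtons":{"type":"number"}},"required":["rows"]}

```bash
mkdir -p pics; cat > h.py <<'E'
import numpy as np, cv2
from workcell import env, camera, camera_params, ticket
def save(n,im): cv2.imwrite(n, im[:,:,::-1])
def rays(name,px):
    P=camera_params(name);K=np.array(P["K"]);R=np.array(P["R"]);t=np.array(P["t"])
    d=(np.atleast_2d(px).astype(float)-K[:2,2])/[K[0,0],K[1,1]]
    u=d.copy()
    for _ in range(20): u=d/(1+P["k1"]*(u**2).sum(1,keepdims=True))
    return -R.T@t, u, R
def on_plane(name,px,z):
    C,u,R=rays(name,px); D=np.c_[u,np.ones(len(u))]@R
    return C+D*((z-C[2])/D[:,2])[:,None]
def by_depth(name,px,dep):
    C,u,R=rays(name,px); return C+(np.c_[u,np.ones(len(u))]*np.asarray(dep)[:,None])@R
def cloud(name,dep):
    v,u=np.mgrid[:420,:560]; return by_depth(name,np.c_[u.ravel(),v.ravel()],dep.ravel()).reshape(420,560,3)
E
python3 - <<'E'
from h import *
print(env.observe())
for n in("top","side"):
    im,d=camera(n); save(f"pics/{n}0.png",im); np.savez(f"{n}0.npz",im=im,d=d)
    print(n,camera_params(n),(d>0).mean())
E
```

```text
{'t': 0.0, 'q': array([ 1.145317  ,  0.60011212, -0.00255692,  1.600134  ,  0.00179022,
        0.94288944, -0.07978376]), 'joint_velocities': array([-9.71672794e-05,  2.13296572e-03,  7.52569000e-05,  8.63665321e-04,
       -6.14617897e-04,  4.28926796e-04, -6.25579281e-04]), 'tau': array([-7.98074643e-05, -7.65069509e+01,  1.49666660e+00, -2.52348912e+01,
       -5.26062003e-02,  1.68044394e-02,  1.11212371e-04]), 'tool_pos': array([ 0.24760741, -0.68091628,  0.23676766]), 'tool_rot': array([ 9.84825362e-01,  1.73546574e-01, -1.95244886e-04, -7.45162233e-04]), 'force': array([-0.77881427, -0.54482668, -0.22946647]), 'ft_torque': array([0.00774229, 0.05587875, 0.0133778 ]), 'grasp_force': 0.0, 'grip_width': 0.09315374044448876}
top {'K': array([[390.95626253,   0.        , 275.41461362],
       [  0.        , 390.95626253, 212.28616017],
       [  0.        ,   0.        ,   1.        ]]), 'k1': -0.005642231496177482, 'R': array([[-0.02076644, -0.99978291, -0.00169752],
       [-0.98580072,  0.02075894, -0.16663137],
       [ 0.16663044, -0.00178692, -0.9860178 ]]), 't': array([-0.05419594,  0.4983451 ,  1.06831408])} 0.9960289115646258
side {'K': array([[395.61538473,   0.        , 282.99065614],
       [  0.        , 395.61538473, 215.06352228],
       [  0.        ,   0.        ,   1.        ]]), 'k1': -0.0014336562265302654, 'R': array([[-0.96987972, -0.2435055 ,  0.00619705],
       [-0.17884909,  0.69462115, -0.69678868],
       [ 0.16536728, -0.67690955, -0.7172497 ]]), 't': array([0.49592966, 0.1893196 , 1.11294609])} 0.9960034013605442
```

View pics/top0.png

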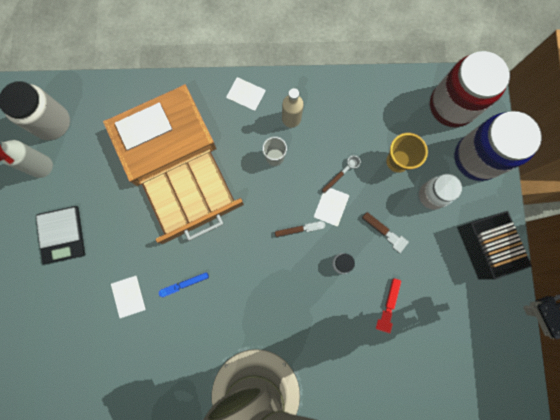

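View pics/side0.png

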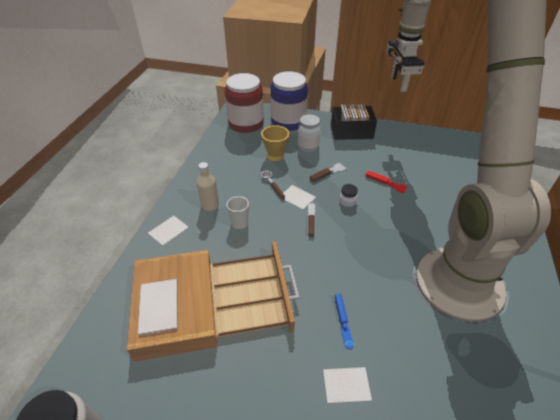

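The top view has +x up and +y left. The drawer is open at about (190,195), with its handle at (207,228). The palette knife runs from its handle at (290,231) to its tip at (323,225). The scoop runs from its handle at (333,180) to its bowl at (353,161). The scraper runs from its handle at (377,225) to its blade at (401,243). The side view shows the same items: knife handle (311,222), scoop handle (278,190), scraper handle (320,174).

```bash
cat > m.py <<'E'
from h import *
def hmask(im):
    hsv=cv2.cvtColor(im,cv2.COLOR_RGB2HSV)
    i=im.astype(int)
    return (((i[:,:,0]-i[:,:,2])>18)&(hsv[:,:,2]<140)&(i[:,:,0]>i[:,:,1]+8)).astype(np.uint8)
def pick(m,c,r=14):
    n,l,s,cc=cv2.connectedComponentsWithStats(m)
    k=1+np.argmin(np.hypot(*(cc[1:]-c).T)+1000*(s[1:,4]<40)); return np.argwhere(l==k)[:,::-1].astype(np.float32)
def tri(pa,pb):
    Ca,ua,Ra=rays("top",pa);Cb,ub,Rb=rays("side",pb)
    a=np.r_[ua[0],1]@Ra;b=np.r_[ub[0],1]@Rb
    s=np.linalg.lstsq(np.c_[a,-b],Cb-Ca,rcond=None)[0]
    p,q=Ca+a*s[0],Cb+b*s[1]; return (p+q)/2,np.linalg.norm(p-q)
E
python3 - <<'E'
from m import *
np.set_printoptions(precision=4,suppress=True)
T=np.load("top0.npz");S=np.load("side0.npz")
ct,cs=cloud("top",T["d"]),cloud("side",S["d"])
for n,a,b in(("knife",(290,231),(311,222)),("scoop",(333,180),(278,190)),("scraper",(377,225),(320,174))):
    A=pick(hmask(T["im"]),a);B=pick(hmask(S["im"]),b)
    p,e=tri(A.mean(0),B.mean(0)); print(n,len(A),len(B),"tri",p,"gap",e)
    for nm,Q,c in(("top",A,ct),("side",B,cs)):
        i=Q.astype(int); print("  depth z",np.percentile(c[i[:,1],i[:,0],2],[10,50,90]))
        W=on_plane(nm,Q,0.014)[:,:2].astype(np.float32); (cx,cy),wh,_=r=cv2.minAreaRect(W)
        v=np.linalg.svd(W-W.mean(0),full_matrices=False)[2][0]
        print("  ",nm,"c",W.mean(0),"rect",(cx,cy),wh,"ang",np.arctan2(v[1],v[0]))
for nm,c in(("top",ct),("side",cs)):
    D=(T if nm=="top" else S)
    # heights at sample pixels
    if nm=="top":
        for px in((130,200),(315,227),(324,225),(353,161),(400,243),(176,193),(197,180),(207,228),(160,150),(200,218),(240,203),(157,240)):
            print(px,c[px[1],px[0]])
big=cv2.resize(T["im"][80:260,90:430],None,fx=2.35,fy=2.35,interpolation=cv2.INTER_CUBIC); save("pics/crop1.png",big)
E
```

```text
knife 156 97 tri [ 0.4464 -0.1019  0.0135] gap 0.0009072959377090333
  depth z [0.0156 0.0185 0.0214]
   top c [ 0.4468 -0.1019] rect (0.4466964602470398, -0.10239048302173615) (0.015933139249682426, 0.08219731599092484) ang 1.7593968
  depth z [0.015  0.0169 0.0191]
   side c [ 0.446  -0.1017] rect (0.4462105929851532, -0.10193729400634766) (0.012836403213441372, 0.08219632506370544) ang 1.7607597
scoop 110 63 tri [ 0.5902 -0.2361  0.0111] gap 0.002211425781084549
  depth z [0.0157 0.0182 0.0205]
   top c [ 0.5906 -0.2357] rect (0.5901100039482117, -0.23537516593933105) (0.011915137059986591, 0.08138380199670792) ang 2.3014321
  depth z [0.0128 0.0158 0.0185]
   side c [ 0.5884 -0.233 ] rect (0.5893790125846863, -0.23421406745910645) (0.012944883666932583, 0.08552642166614532) ang 2.3024755
scraper 212 100 tri [ 0.4631 -0.3541  0.0135] gap 0.0003689224833628888
  depth z [0.0157 0.0184 0.0208]
   top c [ 0.4633 -0.354 ] rect (0.4635724723339081, -0.35372763872146606) (0.08141769468784332, 0.02192203886806965) ang -2.2732787
  depth z [0.0141 0.0166 0.0185]
   side c [ 0.4628 -0.3537] rect (0.46302032470703125, -0.35249996185302734) (0.08328329026699066, 0.023573173210024834) ang 0.89306724
(130, 200) [ 0.5505  0.3665 -0.0012]
(315, 227) [ 0.4575 -0.1793  0.0039]
(324, 225) [ 0.4634 -0.2063 -0.0004]
(353, 161) [ 0.6547 -0.3009  0.0042]
(400, 243) [ 0.4059 -0.4249  0.0008]
(176, 193) [0.5649 0.2256 0.0164]
(197, 180) [0.6025 0.1643 0.0173]
(207, 228) [0.456  0.1291 0.0432]
(160, 150) [0.6807 0.2616 0.0651]
(200, 218) [0.4819 0.1454 0.0626]
(240, 203) [0.5244 0.035  0.0502]
(157, 240) [0.4232 0.2636 0.0614]
```

View pics/crop1.png

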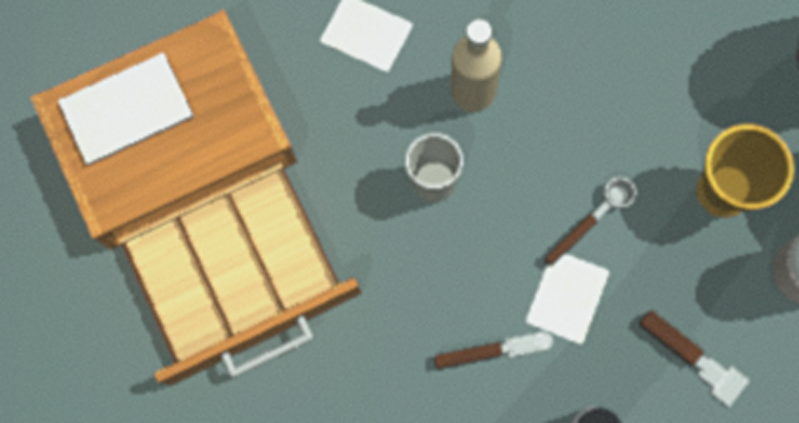

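The crop (scale 2.35, offset (90,80)) shows three empty lanes, with the dividers running from about (180,220) to (230,330). All the tools lie with their handles towards the drawer. The handle tops measure 18 mm in both views. Next I'll fit the drawer.

```bash
python3 - <<'E'
from m import *
np.set_printoptions(precision=4,suppress=True)
for nm,seeds in(("top",((185,100),(200,221),(190,190))),("side",((200,270),(282,275),(250,293)))):
    D=np.load(nm+"0.npz");c=cloud(nm,D["d"]);Z=cv2.medianBlur(c[:,:,2].astype(np.float32),3)
    box=(c[:,:,0]>.38)&(c[:,:,0]<.85)&(c[:,:,1]>0)&(c[:,:,1]<.45)
    i=D["im"].astype(int); wood=(i[:,:,0]-i[:,:,2]>40)
    for lab,m in(("high",box&(Z>.053)&(Z<.085)),("floor",box&(Z>.011)&(Z<.023)&wood&(i[:,:,0]>150))):
        n,l,s,cc=cv2.connectedComponentsWithStats(m.astype(np.uint8),connectivity=4)
        for k in range(1,n):
            if s[k,4]<60: continue
            W=c[l==k]; r=cv2.minAreaRect(W[:,:2].astype(np.float32))
            print(nm,lab,s[k,4],"c",np.array(r[0]),"wh",np.array(r[1]),"ang",np.deg2rad(r[2]),"z",np.percentile(W[:,2],[5,50,95]))
# profile across the lanes, top view, along mid-drawer line
D=np.load("top0.npz");c=cloud("top",D["d"])
a=0.41; ex=np.array([np.cos(a),np.sin(a)]); ey=np.array([-ex[1],ex[0]]); o=np.array([.575,.19])
P=(c[:,:,:2]-o); X=P@ex; Y=P@ey; s=(abs(X)<.03)&(abs(Y)<.16)
for y in np.arange(-.15,.151,.005):
    k=s&(abs(Y-y)<.0025)
    print("%.3f:%.3f/%3d"%(y,np.median(c[k][:,2]),D["im"][k].mean()),end="  ")
E
```

```text
top high 5870 c [0.7383 0.2705] wh [0.2032 0.2646] ang 0.43564984467973594 z [0.0596 0.0638 0.0746]
top high 437 c [0.477  0.1491] wh [0.0133 0.2616] ang 0.43714730687117387 z [0.0559 0.0604 0.064 ]
top floor 2658 c [0.5865 0.1592] wh [0.1761 0.1412] ang 0.4335963477422031 z [0.0135 0.0171 0.0215]
top floor 1361 c [0.5415 0.2587] wh [0.1785 0.0709] ang 0.4249999966385636 z [0.0134 0.0171 0.0212]
side high 392 c [0.4776 0.1513] wh [0.0129 0.2596] ang 0.4394658549161969 z [0.0556 0.059  0.0616]
side high 6958 c [0.7373 0.2711] wh [0.2006 0.2666] ang 0.4429348885521341 z [0.0584 0.0618 0.0723]
side floor 3984 c [0.5711 0.1891] wh [0.1818 0.2241] ang 0.4455223492882278 z [0.012  0.015  0.0185]
-0.150:0.001/131  -0.145:0.000/131  -0.140:0.002/131  -0.135:0.002/131  -0.130:0.001/132  -0.125:0.001/132  -0.120:0.000/127  -0.115:0.001/124  -0.110:0.001/119  -0.105:0.024/107  -0.100:0.017/146  -0.095:0.017/191  -0.090:0.017/203  -0.085:0.017/202  -0.080:0.017/202  -0.075:0.017/202  -0.070:0.016/202  -0.065:0.017/202  -0.060:0.017/202  -0.055:0.017/202  -0.050:0.017/202  -0.045:0.017/203  -0.040:0.017/203  -0.035:0.017/174  -0.030:0.024/114  -0.025:0.017/154  -0.020:0.017/197  -0.015:0.017/203  -0.010:0.016/202  -0.005:0.017/202  0.000:0.017/202  0.005:0.017/202  0.010:0.017/202  0.015:0.016/202  0.020:0.016/201  0.025:0.017/202  0.030:0.018/202  0.035:0.018/165  0.040:0.024/106  0.045:0.017/152  0.050:0.017/197  0.055:0.017/201  0.060:0.017/200  0.065:0.016/200  0.070:0.017/200  0.075:0.016/200  0.080:0.017/200  0.085:0.017/199  0.090:0.018/199  0.095:0.017/199  0.100:0.018/199  0.105:0.017/198  0.110:0.019/141  0.115:0.025/ 84  0.120:0.001/ 89  0.125:0.001/ 93  0.130:0.001/ 93  0.135:0.001/114  0.140:0.001/130  0.145:0.001/129  0.150:0.001/129
```

```bash
cat > go.py <<'E'
from h import *
from scipy.spatial.transform import Rotation as Ro
import sys
def go(x,y,z,psi):
    s=env.observe(); R=Ro.from_quat(s["tool_rot"]); X=R.as_matrix()
    p=np.arctan2(X[1,0],X[0,0]); th=(p-psi+np.pi)%(2*np.pi)-np.pi
    T=Ro.from_euler("z",psi)*Ro.from_quat([1,0,0,0])
    d=T.inv().apply(np.array([x,y,z])-s["tool_pos"])*10
    e=(R.inv()*T).as_rotvec()/np.pi
    print("t %.2f pos %s psi %.4f tilt %.4f w %.4f gf %.1f q %s"%(s["t"],s["tool_pos"].round(4),p,np.arccos(-X[2,2]),s["grip_width"],s["grasp_force"],s["q"].round(2)))
    print("turn(pi) %.4f (rotvec %s)  shift in final frame (dm) %s  force %s"%(th/np.pi,e.round(4),d.round(3),s["force"].round(1)))
if __name__=="__main__": go(*map(float,sys.argv[1:5]))
E
python3 go.py 0.4479 -0.1094 0.13 1.760
```

```text
t 0.10 pos [ 0.2476 -0.6809  0.2369] psi 0.3489 tilt 0.0014 w 0.0930 gf 0.0 q [ 1.15  0.6  -0.    1.6   0.    0.94 -0.08]
turn(pi) -0.4492 (rotvec [-4.000e-04 -3.000e-04 -4.492e-01])  shift in final frame (dm) [5.237 3.042 1.069]  force [-0.7  0.3 -0.4]
```

Emit:
jog_arm:
  rows:
    - [0, 0, 0, 0, 0, -0.05, 0]
    - [0, 0, 0, 0, 0, -0.05, 0]
    - [0, 0, 0, 0, 0, -0.05, 0]
    - [0, 0, 0, 0, 0, -0.05, 0]
    - [0, 0, 0, 0, 0, -0.05, 0]
    - [0, 0, 0, 0, 0, -0.05, 0]
    - [0, 0, 0, 0, 0, -0.05, 0]
    - [0, 0, 0, 0, 0, -0.05, 0]
    - [0, 0, 0, 0, 0, -0.05, 0]
    - [0.2, 0.1, 0, 0, 0, 0, 0]
    - [0.4, 0.25, 0, 0, 0, 0, 0]
    - [0.45, 0.25, 0, 0, 0, 0, 0]
    - [0.45, 0.25, 0, 0, 0, 0, 0]
    - [0.45, 0.25, 0, 0, 0, 0, 0]
    - [0.45, 0.25, 0, 0, 0, 0, 0]
    - [0.45, 0.25, 0, 0, 0, 0, 0]
    - [0.45, 0.25, 0, 0, 0, 0, 0]
    - [0.45, 0.25, 0, 0, 0, 0, 0]
    - [0.45, 0.25, 0, 0, 0, 0, 0]
    - [0.45, 0.25, 0, 0, 0, 0, 0]
  newtons: 25

```text
t: 2.6
tool_pos: [0.4147, -0.1738, 0.2376]
tool_rot: [0.636, 0.771, -0.0, 0.0]
force: [1.7, 0.5, 0.0]
grip_width: 0.0933
grasp_force: 0.0
```

```bash
python3 go.py 0.4479 -0.1094 0.028 1.760
```

```text
t 2.60 pos [ 0.4147 -0.1738  0.2376] psi 1.7623 tilt 0.0001 w 0.0933 gf 0.0 q [ 0.67  0.31 -0.51  2.18  0.23  0.7   0.2 ]
turn(pi) 0.0007 (rotvec [0.     0.     0.0007])  shift in final frame (dm) [0.57  0.448 2.096]  force [1.7 0.5 0. ]
```

Emit:
jog_arm:
  rows:
    - [0.3, 0.22, 0.2, 0, 0, 0, 0]
    - [0.28, 0.22, 0.4, 0, 0, 0, 0.4]
    - [0, 0, 0.4, 0, 0, 0, 0.4]
    - [0, 0, 0.4, 0, 0, 0, 0.4]
    - [0, 0, 0.3, 0, 0, 0, 0.4]
    - [0, 0, 0.2, 0, 0, 0, 0.4]
    - [0, 0, 0.12, 0, 0, 0, 0.4]
    - [0, 0, 0.1, 0, 0, 0, 0.4]
    - [0, 0, 0, 0, 0, 0, 0.4]
    - [0, 0, 0, 0, 0, 0, 0.4]

```text
t: 3.85
tool_pos: [0.4467, -0.1101, 0.026]
tool_rot: [0.636, 0.771, 0.0, 0.0]
force: [0.3, 0.2, -0.0]
grip_width: 0.0562
grasp_force: 0.0
```

```bash
python3 - <<'E'
from m import *
im,d=camera("side"); im2,_=camera("top")
a=cv2.resize(im[170:270,250:370],None,fx=4,fy=4); b=cv2.resize(im2[170:270,250:330],None,fx=4,fy=4); save("pics/p1.png",np.hstack([a,b]))
E
python3 go.py 0.4479 -0.1094 0.028 1.760
```

```text
t 3.95 pos [ 0.4468 -0.1102  0.0262] psi 1.7622 tilt 0.0009 w 0.0556 gf 0.0 q [ 0.21  0.68 -0.14  2.34  0.62  0.15 -0.31]
turn(pi) 0.0007 (rotvec [0.0003 0.0001 0.0007])  shift in final frame (dm) [ 0.005  0.012 -0.018]  force [ 0.6  0.4 -0.8]
```

View pics/p1.png

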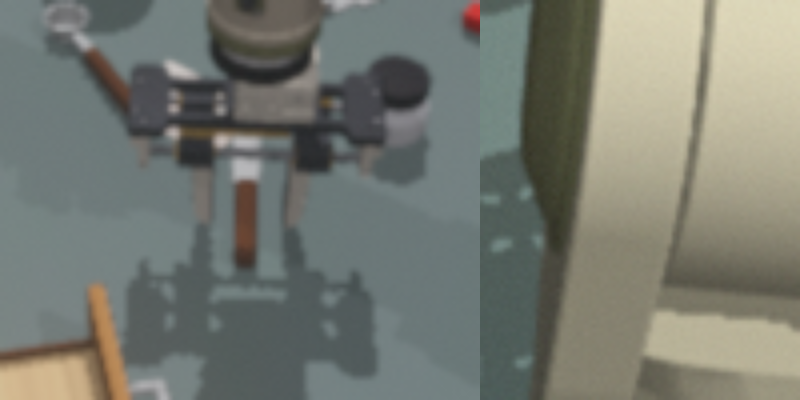

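The side crop shows the fingertips at (203,215) and (295,220) on either side of the knife handle at (245,230), so it is centred. The arm hides this spot from the top camera. I'll close and lift.

Emit:
jog_arm:
  rows:
    - [0, 0, 0, 0, 0, 0, 1]
    - [0, 0, 0, 0, 0, 0, 1]
    - [0, 0, 0, 0, 0, 0, 1]
    - [0, 0, 0, 0, 0, 0, 1]
    - [0, 0, 0, 0, 0, 0, 1]
    - [0, 0, -0.1, 0, 0, 0, 1]
    - [0, 0, -0.3, 0, 0, 0, 1]
    - [0, 0, -0.4, 0, 0, 0, 1]
    - [0, 0, -0.4, 0, 0, 0, 1]
  newtons: 25

```text
t: 5.08
tool_pos: [0.4459, -0.11, 0.1473]
tool_rot: [0.636, 0.772, -0.0, -0.0]
force: [0.6, -1.1, -0.5]
grip_width: 0.0176
grasp_force: 25.0
```

```bash
python3 go.py 0.5712 0.1144 0.10 3.579; python3 - <<'E'
from m import *
im,d=camera("side"); save("pics/p2.png",cv2.resize(im[130:270,230:370],None,fx=4,fy=4))
E
```

```text
t 5.08 pos [ 0.4459 -0.11    0.1473] psi 1.7627 tilt 0.0008 w 0.0176 gf 25.0 q [ 0.45  0.47 -0.46  2.26  0.43  0.5  -0.15]
turn(pi) -0.5782 (rotvec [-2.000e-04 -3.000e-04 -5.782e-01])  shift in final frame (dm) [-2.085  1.502  0.473]  force [ 0.6 -1.1 -0.5]
```

View pics/p2.png

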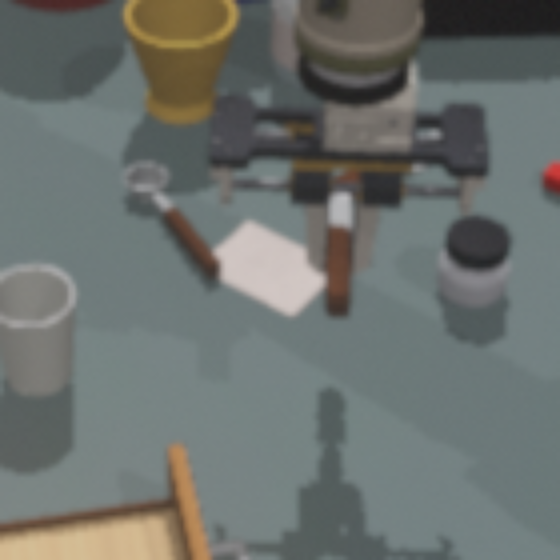

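The knife is held level at (340,240) in this crop, with its handle pointing towards the viewer. Now I'll turn and carry it.

Emit:
jog_arm:
  rows:
    - [0, 0, 0, 0, 0, -0.03, 1]
    - [0, 0, 0, 0, 0, -0.05, 1]
    - [0, 0, 0, 0, 0, -0.05, 1]
    - [0, 0, 0, 0, 0, -0.05, 1]
    - [0, 0, 0, 0, 0, -0.05, 1]
    - [0, 0, 0, 0, 0, -0.05, 1]
    - [0, 0, 0, 0, 0, -0.05, 1]
    - [0, 0, 0, 0, 0, -0.05, 1]
    - [0, 0, 0, 0, 0, -0.05, 1]
    - [0, 0, 0, 0, 0, -0.05, 1]
    - [0, 0, 0, 0, 0, -0.05, 1]
    - [0, 0, 0, 0, 0, -0.05, 1]
    - [-0.3, 0.2, 0, 0, 0, 0, 1]
    - [-0.4, 0.3, 0, 0, 0, 0, 1]
    - [-0.4, 0.3, 0, 0, 0, 0, 1]
    - [-0.4, 0.3, 0, 0, 0, 0, 1]
    - [-0.4, 0.3, 0, 0, 0, 0, 1]
    - [-0.18, 0.1, 0, 0, 0, 0, 1]
    - [0, 0, 0, 0, 0, 0, 1]
    - [0, 0, 0, 0, 0, 0, 1]

```text
t: 7.62
tool_pos: [0.5694, 0.1129, 0.1453]
tool_rot: [-0.219, 0.976, -0.001, -0.001]
force: [-0.7, 1.0, -0.1]
grip_width: 0.0176
grasp_force: 25.0
```

```bash
python3 go.py 0.5712 0.1144 0.043 3.579
```

```text
t 7.62 pos [0.5694 0.1129 0.1453] psi -2.6996 tilt 0.0021 w 0.0176 gf 25.0 q [ 0.3   0.71 -0.92  1.98  0.77  0.85  0.96]
turn(pi) 0.0014 (rotvec [-0.0003 -0.0006  0.0014])  shift in final frame (dm) [-0.023  0.006  1.023]  force [-0.7  1.  -0.1]
```

Emit:
jog_arm:
  rows:
    - [-0.02, 0, 0.3, 0, 0, 0, 1]
    - [0, 0, 0.3, 0, 0, 0, 1]
    - [0, 0, 0.2, 0, 0, 0, 1]
    - [0, 0, 0.1, 0, 0, 0, 1]
    - [0, 0, 0.06, 0, 0, 0, 1]
    - [0, 0, 0, 0, 0, 0, 1]
    - [0, 0, 0, 0, 0, 0, 1]

```text
t: 8.5
tool_pos: [0.5722, 0.1156, 0.0502]
tool_rot: [-0.22, 0.976, -0.0, 0.0]
force: [-0.1, 0.9, -0.1]
grip_width: 0.0176
grasp_force: 25.0
```

```bash
python3 go.py 0.5712 0.1144 0.043 3.579;  python3 - <<'E'
from m import *
im,d=camera("side"); save("pics/p3.png",cv2.resize(im[220:360,190:330],None,fx=4,fy=4))
E
```

```text
t 8.50 pos [0.5722 0.1156 0.0502] psi -2.6986 tilt 0.0008 w 0.0176 gf 25.0 q [ 0.21  0.83 -0.79  2.03  0.94  0.7   0.82]
turn(pi) 0.0018 (rotvec [-0.0001  0.0002  0.0018])  shift in final frame (dm) [ 0.014 -0.006  0.072]  force [-0.1  0.9 -0.1]
```

View pics/p3.png

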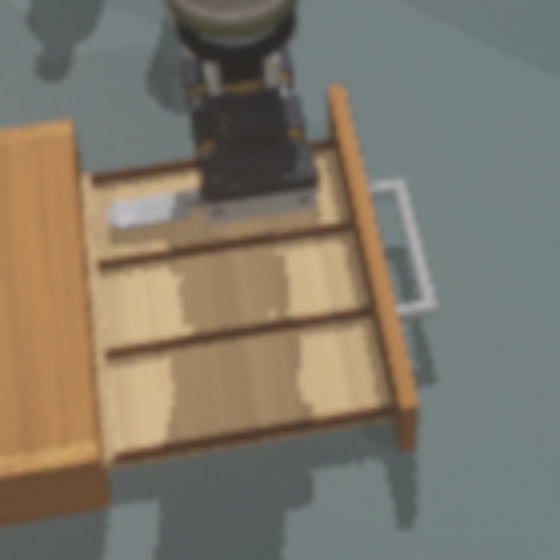

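The knife is over the right lane and parallel to the dividers, with its blade to the back (tip at (112,212), clear of the unit's front). I'll lower the last few mm and release.

Emit:
jog_arm:
  rows:
    - [0, 0, 0.03, 0, 0, 0, 1]
    - [0, 0, 0.02, 0, 0, 0, 1]
    - [0, 0, 0.02, 0, 0, 0, 1]
    - [0, 0, 0, 0, 0, 0, 1]
    - [0, 0, 0, 0, 0, 0, 1]

```text
t: 9.18
tool_pos: [0.5719, 0.1156, 0.0426]
tool_rot: [-0.22, 0.976, 0.0, -0.0]
force: [0.5, 0.7, 0.0]
grip_width: 0.0176
grasp_force: 25.0
```

```bash
python3 go.py 0.5712 0.1144 0.042 3.579
```

```text
t 9.18 pos [0.5719 0.1156 0.0426] psi -2.6984 tilt 0.0001 w 0.0176 gf 25.0 q [ 0.21  0.84 -0.78  2.03  0.96  0.69  0.8 ]
turn(pi) 0.0018 (rotvec [ 0.     -0.      0.0018])  shift in final frame (dm) [ 0.012 -0.008  0.006]  force [0.5 0.7 0. ]
```

Emit:
jog_arm:
  rows:
    - [0, 0, 0.01, 0, 0, 0, 1]
    - [0, 0, 0, 0, 0, 0, 1]
    - [0, 0, 0, 0, 0, 0, 1]

```text
t: 9.55
tool_pos: [0.572, 0.1156, 0.0417]
tool_rot: [-0.22, 0.976, 0.0, 0.0]
force: [0.3, 0.1, 0.7]
grip_width: 0.0179
grasp_force: 25.0
```

Emit:
jog_arm:
  rows:
    - [0, 0, 0.01, 0, 0, 0, 1]
    - [0, 0, 0, 0, 0, 0, 1]
    - [0, 0, 0, 0, 0, 0, 1]

```text
t: 9.93
tool_pos: [0.5727, 0.1159, 0.0416]
tool_rot: [-0.22, 0.976, -0.0, 0.001]
force: [-1.1, -0.7, 11.0]
grip_width: 0.0177
grasp_force: 25.0
```

Emit:
jog_arm:
  rows:
    - [0, 0, -0.005, 0, 0, 0, 0.72]
    - [0, 0, 0, 0, 0, 0, 0.72]
    - [0, 0, 0, 0, 0, 0, 0.72]
    - [0, 0, -0.05, 0, 0, 0, 0.72]
    - [0, 0, -0.1, 0, 0, 0, 0.72]
    - [0, 0, -0.3, 0, 0, 0, 0.72]
    - [0, 0, -0.4, 0, 0, 0, 0.72]
    - [0, 0, -0.4, 0, 0, 0.04, 0.5]
    - [0, 0, 0, 0, 0, 0.05, 0.5]
    - [0, 0, 0, 0, 0, 0.05, 0.5]
    - [0, 0, 0, 0, 0, 0.05, 0.5]
    - [0, 0, 0, 0, 0, 0.05, 0.5]
    - [0, 0, 0, 0, 0, 0.05, 0.5]
    - [0, 0, 0, 0, 0, 0.05, 0.5]
    - [0, 0, 0, 0, 0, 0.05, 0.5]
    - [-0.3, -0.2, 0, 0, 0, 0.02, 0.5]
    - [-0.4, -0.3, 0, 0, 0, 0, 0.5]
    - [-0.5, -0.4, 0, 0, 0, 0, 0.5]
    - [-0.5, -0.4, 0, 0, 0, 0, 0.5]
    - [-0.5, -0.4, 0, 0, 0, 0, 0.5]

```text
t: 12.42
tool_pos: [0.5929, -0.1586, 0.167]
tool_rot: [0.41, 0.912, 0.0, 0.0]
force: [0.9, 0.2, -0.6]
grip_width: 0.0464
grasp_force: 0.0
```

```bash
python3 go.py 0.595 -0.2409 0.028 2.302
```

```text
t 12.43 pos [ 0.5929 -0.1586  0.167 ] psi 2.2972 tilt 0.0009 w 0.0464 gf 0.0 q [ 0.58  0.62 -0.62  1.9   0.5   0.78  0.41]
turn(pi) -0.0015 (rotvec [ 0.0003  0.0001 -0.0015])  shift in final frame (dm) [-0.627 -0.534  1.39 ]  force [ 0.9  0.2 -0.6]
```

Emit:
jog_arm:
  rows:
    - [-0.4, -0.3, 0.2, 0, 0, 0, 0.5]
    - [-0.22, -0.22, 0.4, 0, 0, 0, 0.5]
    - [0, 0, 0.4, 0, 0, 0, 0.5]
    - [0, 0, 0.2, 0, 0, 0, 0.5]
    - [0, 0, 0.1, 0, 0, 0, 0.5]
    - [0, 0, 0.08, 0, 0, 0, 0.5]
    - [0, 0, 0, 0, 0, 0, 0.5]
    - [0, 0, 0, 0, 0, 0, 0.5]

```text
t: 13.42
tool_pos: [0.5956, -0.2377, 0.029]
tool_rot: [0.41, 0.912, 0.0, 0.001]
force: [-0.3, 0.1, -0.3]
grip_width: 0.0463
grasp_force: 0.0
```

```bash
python3 go.py 0.595 -0.2409 0.027 2.302;  python3 - <<'E'
from m import *
im,d=camera("side"); i2,_=camera("top"); save("pics/p4.png",np.hstack([cv2.resize(im[130:250,220:320],None,fx=4,fy=4),cv2.resize(i2[130:250,270:370],None,fx=4,fy=4)]))
E
```

```text
t 13.43 pos [ 0.5956 -0.2377  0.029 ] psi 2.2968 tilt 0.0012 w 0.0463 gf 0.0 q [ 0.6   0.81 -0.48  1.91  0.66  0.58  0.4 ]
turn(pi) -0.0016 (rotvec [ 0.0002  0.0003 -0.0016])  shift in final frame (dm) [-0.02  -0.026  0.02 ]  force [-0.3  0.1 -0.3]
```

View pics/p4.png

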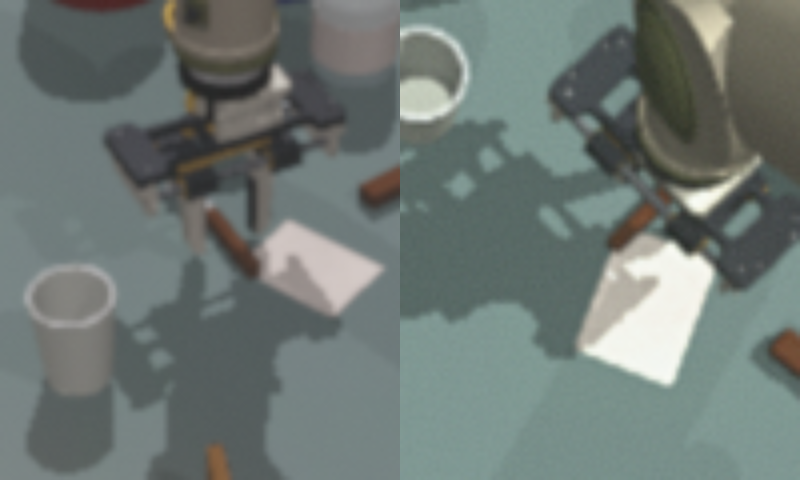

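The scoop handle, at (235,240) in the left half, lies between the fingertips at (197,240) and (258,220). I'll trim the position slightly, close and lift.

Emit:
jog_arm:
  rows:
    - [-0.02, -0.025, 0.02, 0, 0, 0, 0.5]
    - [0, 0, 0, 0, 0, 0, 0.5]
    - [0, 0, 0, 0, 0, 0, 1]
    - [0, 0, 0, 0, 0, 0, 1]
    - [0, 0, 0, 0, 0, 0, 1]
    - [0, 0, 0, 0, 0, 0, 1]
    - [0, 0, 0, 0, 0, 0, 1]

```text
t: 14.4
tool_pos: [0.5946, -0.2408, 0.0261]
tool_rot: [0.41, 0.912, 0.0, -0.0]
force: [0.5, 0.2, 0.1]
grip_width: 0.0137
grasp_force: 24.9
```

```bash
python3 go.py 0.5102 0.2448 0.16 3.579
```

```text
t 14.40 pos [ 0.5946 -0.2408  0.0261] psi 2.2967 tilt 0.0000 w 0.0137 gf 24.9 q [ 0.6   0.82 -0.48  1.91  0.66  0.58  0.41]
turn(pi) -0.4082 (rotvec [ 0.     -0.     -0.4082])  shift in final frame (dm) [-1.293  4.756 -1.339]  force [0.5 0.2 0.1]
```

Emit:
jog_arm:
  rows:
    - [0, 0, -0.1, 0, 0, 0, 1]
    - [0, 0, -0.3, 0, 0, 0, 1]
    - [0, 0, -0.4, 0, 0, 0, 1]
    - [0, 0, -0.4, 0, 0, 0, 1]
    - [0, 0, -0.14, 0, 0, -0.03, 1]
    - [0, 0, 0, 0, 0, -0.05, 1]
    - [0, 0, 0, 0, 0, -0.05, 1]
    - [0, 0, 0, 0, 0, -0.05, 1]
    - [0, 0, 0, 0, 0, -0.05, 1]
    - [0, 0, 0, 0, 0, -0.05, 1]
    - [0, 0, 0, 0, 0, -0.05, 1]
    - [0, 0, 0, 0, 0, -0.05, 1]
    - [0, 0, 0, 0, 0, -0.03, 1]
    - [-0.1, 0.3, 0, 0, 0, 0, 1]
    - [-0.1, 0.45, 0, 0, 0, 0, 1]
    - [-0.1, 0.5, 0, 0, 0, 0, 1]
    - [-0.15, 0.5, 0, 0, 0, 0, 1]
    - [-0.15, 0.5, 0, 0, 0, 0, 1]
    - [-0.15, 0.5, 0, 0, 0, 0, 1]
    - [-0.15, 0.5, 0, 0, 0, 0, 1]

```text
t: 16.9
tool_pos: [0.5362, 0.0926, 0.1608]
tool_rot: [-0.22, 0.976, -0.0, 0.0]
force: [0.0, -0.9, -0.7]
grip_width: 0.0142
grasp_force: 24.9
```

```bash
python3 go.py 0.5102 0.2448 0.16 3.579
```

```text
t 16.90 pos [0.5362 0.0926 0.1608] psi -2.6988 tilt 0.0009 w 0.0142 gf 24.9 q [ 0.35  0.66 -0.94  2.05  0.74  0.82  0.98]
turn(pi) 0.0017 (rotvec [-0.0003  0.0001  0.0017])  shift in final frame (dm) [-0.409  1.488  0.008]  force [ 0.  -0.9 -0.7]
```

Emit:
jog_arm:
  rows:
    - [-0.15, 0.5, 0, 0, 0, 0, 1]
    - [-0.15, 0.5, 0, 0, 0, 0, 1]
    - [-0.1, 0.4, 0, 0, 0, 0, 1]
    - [-0.01, 0.09, 0.1, 0, 0, 0, 1]
    - [0, 0, 0.3, 0, 0, 0.002, 1]
    - [0, 0, 0.3, 0, 0, 0, 1]
    - [0, 0, 0.3, 0, 0, 0, 1]
    - [0, 0, 0.1, 0, 0, 0, 1]
    - [0, 0, 0.05, 0, 0, 0, 1]
    - [0, 0, 0, 0, 0, 0, 1]
    - [0, 0, 0, 0, 0, 0, 1]
    - [0, 0, 0, 0, 0, 0, 1]

```text
t: 18.4
tool_pos: [0.51, 0.2435, 0.0457]
tool_rot: [-0.217, 0.976, 0.0, 0.0]
force: [-0.2, -0.8, -0.7]
grip_width: 0.0136
grasp_force: 24.9
```

```bash
python3 go.py 0.5102 0.2448 0.0416 3.579;  python3 - <<'E'
from m import *
im,d=camera("side"); save("pics/p5.png",cv2.resize(im[220:360,190:330],None,fx=4,fy=4))
E
```

```text
t 18.40 pos [0.51   0.2435 0.0457] psi -2.7050 tilt 0.0009 w 0.0136 gf 24.9 q [-0.05  0.81 -0.75  2.07  0.95  0.65  0.54]
turn(pi) -0.0003 (rotvec [-0.      0.0003 -0.0003])  shift in final frame (dm) [-0.007  0.011  0.041]  force [-0.2 -0.8 -0.7]
```

View pics/p5.png

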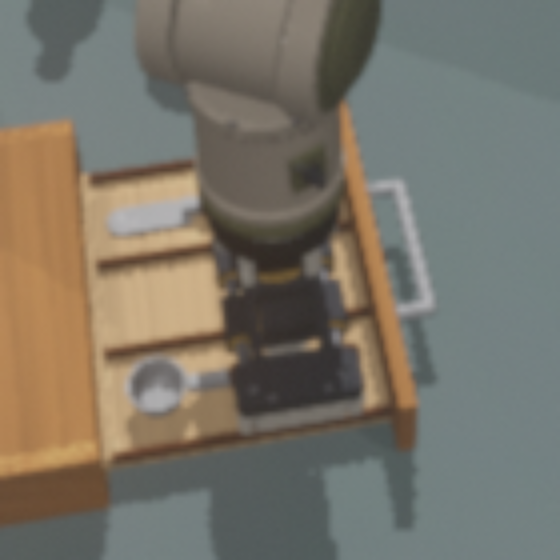

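The scoop is over the left lane with its bowl to the back at (157,385). The knife rests in the right lane at (155,215). I'll lower.

Emit:
jog_arm:
  rows:
    - [0, 0, 0.02, 0, 0, 0, 1]
    - [0, 0, 0.015, 0, 0, 0, 1]
    - [0, 0, 0.005, 0, 0, 0, 1]
    - [0, 0, 0, 0, 0, 0, 1]
    - [0, 0, 0, 0, 0, 0, 1]

```text
t: 19.08
tool_pos: [0.5103, 0.2437, 0.042]
tool_rot: [-0.217, 0.976, -0.0, 0.001]
force: [0.2, -1.7, 11.0]
grip_width: 0.0139
grasp_force: 24.9
```

Emit:
jog_arm:
  rows:
    - [0, 0, 0.01, 0, 0, 0, 1]
    - [0, 0, 0, 0, 0, 0, 1]
    - [0, 0, 0, 0, 0, 0, 1]

```text
t: 19.45
tool_pos: [0.5111, 0.2441, 0.0419]
tool_rot: [-0.217, 0.976, -0.0, 0.002]
force: [-0.2, -3.6, 20.3]
grip_width: 0.0134
grasp_force: 24.9
```

Emit:
jog_arm:
  rows:
    - [0, 0, -0.015, 0, 0, 0, 1]
    - [0, 0, 0, 0, 0, 0, 0.76]
    - [0, 0, 0, 0, 0, 0, 0.76]
    - [0, 0, 0, 0, 0, 0, 0.76]
    - [0, 0, -0.05, 0, 0, 0, 0.76]
    - [0, 0, -0.1, 0, 0, 0, 0.76]
    - [0, 0, -0.3, 0, 0, 0, 0.76]
    - [0, 0, -0.4, 0, 0, 0, 0.76]
    - [0, 0, -0.4, 0, 0, 0.05, 0.5]
    - [0, 0, 0, 0, 0, 0.05, 0.5]
    - [0, 0, 0, 0, 0, 0.05, 0.5]
    - [0, 0, 0, 0, 0, 0.05, 0.5]
    - [0, 0, 0, 0, 0, 0.05, 0.5]
    - [0, 0, 0, 0, 0, 0.05, 0.5]
    - [0, 0, 0, 0, 0, 0.05, 0.5]
    - [0, 0, 0, 0, 0, 0.05, 0.5]
    - [0, 0, 0, 0, 0, 0.05, 0.5]
    - [0, 0, 0, 0, 0, 0.05, 0.5]
    - [0, 0, 0, 0, 0, 0.05, 0.5]
    - [0, 0, 0, 0, 0, 0.05, 0.5]

```text
t: 21.95
tool_pos: [0.5095, 0.2438, 0.1673]
tool_rot: [0.664, 0.748, 0.0, -0.0]
force: [0.0, 0.3, 0.7]
grip_width: 0.0469
grasp_force: 0.0
```

Emit:
jog_arm:
  rows:
    - [0, 0, 0, 0, 0, 0.05, 0.5]
    - [0, 0, 0, 0, 0, 0.05, 0.5]
    - [0, 0, 0, 0, 0, 0.05, 0.5]
    - [0, 0, 0, 0, 0, 0.05, 0.5]
    - [0, 0, 0, 0, 0, 0.05, 0.5]
    - [0, 0, 0, 0, 0, 0.01, 0.5]
    - [-0.2, 0.15, 0, 0, 0, 0, 0.5]
    - [-0.4, 0.28, 0, 0, 0, 0, 0.5]
    - [-0.4, 0.28, 0, 0, 0, 0, 0.5]
    - [-0.4, 0.28, 0, 0, 0, 0, 0.5]
    - [-0.4, 0.28, 0, 0, 0, 0, 0.5]
    - [-0.4, 0.28, 0, 0, 0, 0, 0.5]
    - [-0.4, 0.28, 0, 0, 0, 0, 0.5]
    - [-0.4, 0.28, 0, 0, 0, 0, 0.5]
    - [-0.4, 0.28, 0, 0, 0, 0, 0.5]
    - [-0.4, 0.28, 0, 0, 0, 0, 0.5]
    - [-0.4, 0.28, 0, 0, 0, 0, 0.5]

```text
t: 24.08
tool_pos: [0.4676, -0.2695, 0.167]
tool_rot: [0.905, 0.426, 0.0, 0.0]
force: [1.0, 0.4, 0.7]
grip_width: 0.0464
grasp_force: 0.0
```

```bash
python3 go.py 0.4585 -0.3594 0.027 0.880
```

```text
t 24.07 pos [ 0.4676 -0.2695  0.167 ] psi 0.8798 tilt 0.0007 w 0.0464 gf 0.0 q [ 0.58  0.48 -0.23  2.08  0.19  0.59 -0.47]
turn(pi) -0.0001 (rotvec [ 0.0001 -0.0002 -0.0001])  shift in final frame (dm) [-0.751  0.503  1.4  ]  force [1.  0.4 0.7]
```

Emit:
jog_arm:
  rows:
    - [-0.4, 0.25, 0.1, 0, 0, 0, 0.5]
    - [-0.35, 0.25, 0.3, 0, 0, 0, 0.5]
    - [0, 0, 0.4, 0, 0, 0, 0.5]
    - [0, 0, 0.3, 0, 0, 0, 0.5]
    - [0, 0, 0.15, 0, 0, 0, 0.5]
    - [0, 0, 0.1, 0, 0, 0, 0.5]
    - [0, 0, 0, 0, 0, 0, 0.5]
    - [0, 0, 0, 0, 0, 0, 0.5]

```text
t: 25.08
tool_pos: [0.4586, -0.3579, 0.0325]
tool_rot: [0.905, 0.425, 0.0, 0.001]
force: [-0.1, 0.2, 0.1]
grip_width: 0.0467
grasp_force: 0.0
```

```bash
python3 go.py 0.4585 -0.3594 0.027 0.880;  python3 - <<'E'
from m import *
im,d=camera("side"); i2,_=camera("top"); save("pics/p6.png",np.hstack([cv2.resize(im[110:360,190:390],None,fx=2.4,fy=2.4),cv2.resize(i2[140:280,330:430],None,fx=3,fy=600/140)]))
E
```

```text
t 25.07 pos [ 0.4586 -0.3579  0.0325] psi 0.8770 tilt 0.0013 w 0.0467 gf 0.0 q [ 0.66  0.72 -0.14  2.06  0.27  0.37 -0.39]
turn(pi) -0.0010 (rotvec [ 0.0004 -0.     -0.001 ])  shift in final frame (dm) [-0.013  0.009  0.055]  force [-0.1  0.2  0.1]
```

View pics/p6.png

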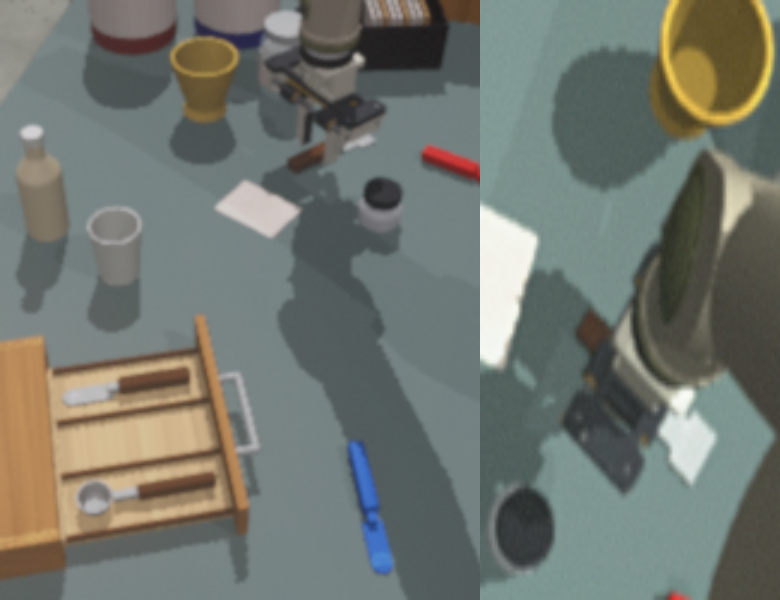

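The knife (125,385) and the scoop (150,490) lie straight in the right and left lanes. The fingers straddle the scraper handle at (308,155). I'll grip it.

Emit:
jog_arm:
  rows:
    - [-0.01, 0.01, 0.055, 0, 0, 0, 0.5]
    - [0, 0, 0, 0, 0, 0, 0.5]
    - [0, 0, 0, 0, 0, 0, 1]
    - [0, 0, 0, 0, 0, 0, 1]
    - [0, 0, 0, 0, 0, 0, 1]
    - [0, 0, 0, 0, 0, 0, 1]

```text
t: 25.92
tool_pos: [0.4583, -0.3591, 0.0261]
tool_rot: [0.905, 0.424, -0.0, 0.0]
force: [-0.1, 0.5, 0.3]
grip_width: 0.0235
grasp_force: 25.0
```

```bash
python3 go.py 0.5407 0.1796 0.16 3.579
```

```text
t 25.93 pos [ 0.4583 -0.3591  0.0261] psi 0.8767 tilt 0.0001 w 0.0235 gf 25.0 q [ 0.66  0.74 -0.14  2.06  0.27  0.36 -0.39]
turn(pi) -0.8602 (rotvec [-0.      0.     -0.8602])  shift in final frame (dm) [-3.028  4.531 -1.339]  force [-0.1  0.5  0.3]
```

Emit:
jog_arm:
  rows:
    - [0, 0, -0.1, 0, 0, 0, 1]
    - [0, 0, -0.3, 0, 0, 0, 1]
    - [0, 0, -0.4, 0, 0, 0, 1]
    - [0, 0, -0.4, 0, 0, -0.01, 1]
    - [0, 0, -0.14, 0, 0, -0.05, 1]
    - [0, 0, 0, 0, 0, -0.05, 1]
    - [0, 0, 0, 0, 0, -0.05, 1]
    - [0, 0, 0, 0, 0, -0.05, 1]
    - [0, 0, 0, 0, 0, -0.05, 1]
    - [0, 0, 0, 0, 0, -0.05, 1]
    - [0, 0, 0, 0, 0, -0.05, 1]
    - [0, 0, 0, 0, 0, -0.05, 1]
    - [0, 0, 0, 0, 0, -0.05, 1]
    - [0, 0, 0, 0, 0, -0.05, 1]
    - [0, 0, 0, 0, 0, -0.05, 1]
    - [0, 0, 0, 0, 0, -0.05, 1]
    - [0, 0, 0, 0, 0, -0.05, 1]
    - [0, 0, 0, 0, 0, -0.05, 1]
    - [0, 0, 0, 0, 0, -0.05, 1]
    - [0, 0, 0, 0, 0, -0.05, 1]

```text
t: 28.42
tool_pos: [0.4579, -0.3594, 0.1607]
tool_rot: [-0.142, 0.99, -0.001, -0.0]
force: [-0.2, -0.6, -0.9]
grip_width: 0.0239
grasp_force: 25.0
```

Emit:
jog_arm:
  rows:
    - [0, 0, 0, 0, 0, -0.05, 1]
    - [-0.2, 0.25, 0, 0, 0, 0, 1]
    - [-0.25, 0.4, 0, 0, 0, 0, 1]
    - [-0.3, 0.45, 0, 0, 0, 0, 1]
    - [-0.3, 0.45, 0, 0, 0, 0, 1]
    - [-0.3, 0.45, 0, 0, 0, 0, 1]
    - [-0.3, 0.45, 0, 0, 0, 0, 1]
    - [-0.3, 0.45, 0, 0, 0, 0, 1]
    - [-0.3, 0.45, 0, 0, 0, 0, 1]
    - [-0.3, 0.45, 0, 0, 0, 0, 1]
    - [-0.3, 0.45, 0, 0, 0, 0, 1]
    - [-0.15, 0.25, 0, 0, 0, 0, 1]
    - [0, 0, 0, 0, 0, 0, 1]
    - [0, 0, 0, 0, 0, 0, 1]

```text
t: 30.18
tool_pos: [0.5396, 0.1744, 0.1602]
tool_rot: [-0.216, 0.976, -0.001, -0.0]
force: [-0.4, -0.5, -0.4]
grip_width: 0.0235
grasp_force: 25.0
```

```bash
python3 go.py 0.5407 0.1796 0.0417 3.579
```

```text
t 30.18 pos [0.5396 0.1744 0.1602] psi -2.7051 tilt 0.0016 w 0.0235 gf 25.0 q [ 0.19  0.68 -0.92  2.    0.73  0.84  0.86]
turn(pi) -0.0003 (rotvec [-0.0004 -0.0002 -0.0003])  shift in final frame (dm) [-0.032  0.042  1.185]  force [-0.4 -0.5 -0.4]
```

Emit:
jog_arm:
  rows:
    - [-0.03, 0.035, 0.15, 0, 0, 0, 1]
    - [0, 0, 0.3, 0, 0, 0, 1]
    - [0, 0, 0.35, 0, 0, 0, 1]
    - [0, 0, 0.2, 0, 0, 0, 1]
    - [0, 0, 0.1, 0, 0, 0, 1]
    - [0, 0, 0.05, 0, 0, 0, 1]
    - [0, 0, 0, 0, 0, 0, 1]
    - [0, 0, 0, 0, 0, 0, 1]

```text
t: 31.18
tool_pos: [0.5413, 0.1801, 0.0457]
tool_rot: [-0.217, 0.976, 0.0, 0.0]
force: [-0.1, -0.1, -1.0]
grip_width: 0.0238
grasp_force: 25.0
```

```bash
python3 go.py 0.5407 0.1796 0.0417 3.579
```

```text
t 31.18 pos [0.5413 0.1801 0.0457] psi -2.7051 tilt 0.0010 w 0.0238 gf 25.0 q [ 0.08  0.81 -0.76  2.06  0.95  0.66  0.67]
turn(pi) -0.0003 (rotvec [-0.      0.0003 -0.0003])  shift in final frame (dm) [ 0.008 -0.001  0.04 ]  force [-0.1 -0.1 -1. ]
```

Emit:
jog_arm:
  rows:
    - [0, 0, 0.02, 0, 0, 0, 1]
    - [0, 0, 0.015, 0, 0, 0, 1]
    - [0, 0, 0.005, 0, 0, 0, 1]
    - [0, 0, 0, 0, 0, 0, 1]
    - [0, 0, 0, 0, 0, 0, 1]

```text
t: 31.8
tool_pos: [0.5416, 0.1802, 0.0421]
tool_rot: [-0.217, 0.976, -0.0, 0.001]
force: [-0.3, -0.7, 9.7]
grip_width: 0.0236
grasp_force: 25.0
```

Emit:
jog_arm:
  rows:
    - [0, 0, -0.008, 0, 0, 0, 1]
    - [0, 0, 0, 0, 0, 0, 0.69]
    - [0, 0, 0, 0, 0, 0, 0.69]
    - [0, 0, 0, 0, 0, 0, 0.69]
    - [0, 0, -0.03, 0, 0, 0, 0.69]
    - [0, 0, -0.1, 0, 0, 0, 0.69]
    - [0, 0, -0.2, 0, 0, 0, 0.69]
    - [0, 0, -0.4, 0, 0, 0, 0.69]
    - [0, 0, -0.5, 0, 0, 0, 1]
    - [0.4, 0, 0, 0, 0, 0, 1]
    - [0.4, 0, 0, 0, 0, 0, 1]
    - [0.4, 0, 0, 0, 0, 0, 1]
    - [0, 0, 0, 0, 0, 0, 1]

```text
t: 33.42
tool_pos: [0.43, 0.1276, 0.1655]
tool_rot: [-0.217, 0.976, -0.001, -0.0]
force: [0.6, -0.0, 0.4]
grip_width: 0.0006
grasp_force: 0.0
```

```bash
python3 go.py 0.44 0.15 0.045 3.579;  python3 - <<'E'
from m import *
im,d=camera("side"); save("pics/p7.png",cv2.resize(im[220:360,160:340],None,fx=4,fy=4)); np.savez("side1.npz",im=im,d=d)
np.set_printoptions(precision=4,suppress=True)
c=cloud("side",d); m=hmask(im)
pc=np.array([.4773,.150]);a=.437;ex=np.array([np.cos(a),np.sin(a)]);ey=np.array([-ex[1],ex[0]])
# bar: greyish pixels at height .03-.045 in front of the panel
P=c[:,:,:2]-pc; X=P@ex;Y=P@ey;Z=c[:,:,2]
hi=(Z>.053)&(Z<.066)&(abs(X)<.03)&(abs(Y)<.14); print("panel X,Y",np.median(X[hi]),Y[hi].min(),Y[hi].max())
b=(Z>.03)&(Z<.046)&(X<-.018)&(X>-.06)&(abs(Y)<.08); print("bar X",np.percentile(X[b],[5,50,95]),"Y",np.percentile(Y[b],[2,98]),b.sum())
l=(Z>.024)&(Z<.042)&(X>.02)&(X<.18)&(abs(Y)<.105)
for y0 in(.072,0,-.072):
    k=l&(abs(Y-y0)<.03); W=np.c_[X[k],Y[k]].astype(np.float32); v=np.linalg.svd(W-W.mean(0),full_matrices=False)[2][0]
    print("lane",y0,len(W),W.min(0),W.max(0),"mean y",W[:,1].mean(),"ang",np.arctan(v[1]/v[0]),"z",np.median(Z[k]))
E
```

```text
t 33.42 pos [0.43   0.1276 0.1655] psi -2.7041 tilt 0.0027 w 0.0006 gf 0.0 q [ 0.27  0.55 -0.96  2.25  0.73  0.7   0.79]
turn(pi) 0.0000 (rotvec [-0.0007 -0.0005  0.    ])  shift in final frame (dm) [-0.185  0.161  1.205]  force [ 0.6 -0.   0.4]
panel X,Y 0.004156618595538999 -0.12855680421987087 0.13096997136213018
bar X [-0.0312 -0.0262 -0.0206] Y [-0.0506  0.0539] 136
lane 0.072 339 [0.0229 0.0519] [0.1697 0.0916] mean y 0.072502024 ang -0.031921394 z 0.03128287382316963
lane 0 305 [ 0.0227 -0.0115] [0.1198 0.0152] mean y 0.003759181 ang -0.020786375 z 0.0316162061955787
lane -0.072 214 [ 0.0255 -0.0821] [ 0.1224 -0.0588] mean y -0.067660786 ang 0.0011518361 z 0.03122521094352715
```

View pics/p7.png

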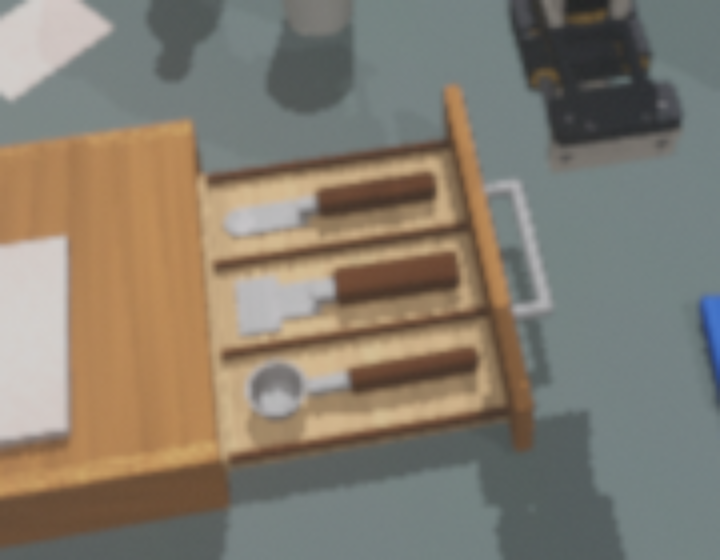

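All three tools lie straight in their lanes with their handles to the front. In this crop the knife is at (330,205), the scraper at (345,290) and the scoop at (360,375). The bar handle is at (535,245). Next I'll descend in front of the bar with the fingers shut.

Emit:
jog_arm:
  rows:
    - [0.06, 0, 0.2, 0, 0, 0, 1]
    - [0, 0, 0.3, 0, 0, 0, 1]
    - [0, 0, 0.3, 0, 0, 0, 1]
    - [0, 0, 0.2, 0, 0, 0, 1]
    - [0, 0, 0.15, 0, 0, 0, 1]
    - [0, 0, 0.05, 0, 0, 0, 1]
    - [0, 0, 0, 0, 0, 0, 1]
    - [0, 0, 0, 0, 0, 0, 1]

```text
t: 34.48
tool_pos: [0.4273, 0.1269, 0.0453]
tool_rot: [-0.217, 0.976, 0.0, 0.0]
force: [0.0, 0.2, -0.7]
grip_width: 0.0006
grasp_force: 0.0
```

```bash
python3 go.py 0.596 0.2054 0.043 3.579
```

```text
t 34.48 pos [0.4273 0.1269 0.0453] psi -2.7050 tilt 0.0009 w 0.0006 gf 0.0 q [ 0.05  0.72 -0.67  2.35  1.16  0.46  0.4 ]
turn(pi) -0.0002 (rotvec [-0.      0.0003 -0.0002])  shift in final frame (dm) [-1.86  -0.004  0.023]  force [ 0.   0.2 -0.7]
```

Emit:
jog_arm:
  rows:
    - [-0.05, 0, 0, 0, 0, 0, 1]
    - [-0.04, 0, 0, 0, 0, 0, 1]
    - [-0.04, 0, 0, 0, 0, 0, 1]
    - [-0.06, 0, 0, 0, 0, 0, 1]
    - [-0.08, 0, 0, 0, 0, 0, 1]
    - [-0.1, 0, 0, 0, 0, 0, 1]
    - [-0.12, 0, 0, 0, 0, 0, 1]
    - [-0.14, 0, 0, 0, 0, 0, 1]
    - [-0.14, 0, 0, 0, 0, 0, 1]
    - [-0.14, 0, 0, 0, 0, 0, 1]
    - [-0.14, 0, 0, 0, 0, 0, 1]
    - [-0.14, 0, 0, 0, 0, 0, 1]
    - [-0.14, 0, 0, 0, 0, 0, 1]
    - [-0.12, 0, 0, 0, 0, 0, 1]
    - [-0.1, 0, 0, 0, 0, 0, 1]
    - [-0.08, 0, 0, 0, 0, 0, 1]
    - [-0.06, 0, 0, 0, 0, 0, 1]
    - [-0.04, 0, 0, 0, 0, 0, 1]
    - [-0.02, 0, 0, 0, 0, 0, 1]
    - [0, 0, 0, 0, 0, 0, 1]

```text
t: 36.98
tool_pos: [0.5856, 0.2008, 0.0449]
tool_rot: [-0.217, 0.976, 0.0, 0.0]
force: [0.0, -1.3, -0.2]
grip_width: 0.0007
grasp_force: 0.0
```

```bash
cat > dr.py <<'E'
from m import *
im,d=camera("side"); np.savez("side2.npz",im=im,d=d); save("pics/p8.png",cv2.resize(im[210:370,110:330],None,fx=3.4,fy=3.4))
c=cloud("side",d)
pc=np.array([.4773,.150]);a=.437;ex=np.array([np.cos(a),np.sin(a)]);ey=np.array([-ex[1],ex[0]])
P=c[:,:,:2]-pc; X=P@ex;Y=P@ey;Z=c[:,:,2]
f=(Z>.016)&(Z<.024)&(X>.0)&(X<.3)&(abs(Y-.09)<.02)
for y in(-.1,-.06,.06,.1):
    s=(abs(Y-y)<.006)&(X>-.05)&(X<.4)&(Z>.053)
    print(y,"high X from",np.sort(X[s])[:4].round(4))
    h=np.histogram(X[s],np.arange(.1,.24,.005)); print(h[0])
E
python3 dr.py; python3 go.py 0.596 0.2054 0.043 3.579
```

```text
-0.1 high X from [-0.0412 -0.0397 -0.0395 -0.0393]
[0 0 0 0 0 0 0 0 0 0 0 0 2 8 3 0 0 2 7 8 9 5 4 5 7 6 6]
-0.06 high X from [-0.0012 -0.0012 -0.0012 -0.0009]
[9 6 2 1 2 2 0 0 0 0 0 0 8 8 2 0 0 1 8 6 7 6 7 7 7 6 7]
0.06 high X from [0.0937 0.0951 0.0955 0.0959]
[37 53 63 52 47 30  4 10  6  1  0  0  8  8  4  0  0  3  9 10  8 10 10  7
  8  9 10]
0.1 high X from [0.0904 0.0906 0.0924 0.0949]
[ 4  3  4  5  6  3  3  4  3  5  3  3  9 10  3  0  0  6 10 10 10 10  9 11
  9 10  9]
t 37.02 pos [0.5856 0.2008 0.0449] psi -2.7048 tilt 0.0005 w 0.0006 gf 0.0 q [ 0.06  0.85 -0.77  1.95  0.91  0.73  0.74]
turn(pi) -0.0002 (rotvec [ 0.      0.0001 -0.0002])  shift in final frame (dm) [-0.114 -0.003  0.019]  force [-0.4 -0.3 -0.6]
```

Emit:
jog_arm:
  rows:
    - [-0.03, 0, 0, 0, 0, 0, 1]
    - [-0.03, 0, 0, 0, 0, 0, 1]
    - [-0.03, 0, 0, 0, 0, 0, 1]
    - [-0.02, 0, 0, 0, 0, 0, 1]
    - [-0.01, 0, 0, 0, 0, 0, 1]
    - [0, 0, 0, 0, 0, 0, 1]

```text
t: 37.78
tool_pos: [0.5965, 0.2059, 0.0449]
tool_rot: [-0.217, 0.976, 0.0, 0.0]
force: [0.3, -0.4, 0.6]
grip_width: 0.0002
grasp_force: 0.2
```

Emit:
jog_arm:
  rows:
    - [-0.01, 0, 0, 0, 0, 0, 1]
    - [-0.01, 0, 0, 0, 0, 0, 1]
    - [0, 0, 0, 0, 0, 0, 1]

```text
t: 38.15
tool_pos: [0.5982, 0.2067, 0.0449]
tool_rot: [-0.217, 0.976, 0.0, 0.0]
force: [-1.0, -0.2, 1.1]
grip_width: 0.0002
grasp_force: 0.5
```

Emit:
jog_arm:
  rows:
    - [-0.01, 0, 0, 0, 0, 0, 1]
    - [-0.01, 0, 0, 0, 0, 0, 1]
    - [0, 0, 0, 0, 0, 0, 1]

```text
t: 38.52
tool_pos: [0.6, 0.2076, 0.0449]
tool_rot: [-0.217, 0.976, 0.0, 0.0]
force: [-1.3, -0.7, 0.3]
grip_width: 0.0001
grasp_force: 0.4
```

Emit:
jog_arm:
  rows:
    - [-0.01, 0, 0, 0, 0, 0, 1]
    - [-0.01, 0, 0, 0, 0, 0, 1]
    - [0, 0, 0, 0, 0, 0, 1]

```text
t: 38.9
tool_pos: [0.6008, 0.2079, 0.0448]
tool_rot: [-0.217, 0.976, -0.0, -0.001]
force: [-4.1, -3.1, 3.5]
grip_width: 0.0007
grasp_force: 2.6
```

```bash
python3 dr.py
```

```text
-0.1 high X from [-0.03   -0.0299 -0.0283 -0.0282]
[0 0 0 0 0 0 0 0 0 0 0 0 0 0 0 0 1 7 6 7 6 7 6 3 7 6 7]
-0.06 high X from [0.0107 0.0124 0.0125 0.0127]
[12 12  9 11  6  2  0  2  2  0  0  0  0  0  0  3  4  8  8  7  9  7  5  7
  7  8  6]
0.06 high X from [0.111  0.1124 0.1127 0.1132]
[ 0  0  9 34 41 64 61 55 43 24  4  9  4  0  0  6  7 11  9  9  8  9 10  9
  8  7  7]
0.1 high X from [0.1064 0.1072 0.109  0.1109]
[ 0  3  3  5  4  6  4  5  5  5  5  3  5  4  3  7  9  9  9 10 11  9  9  9
  9  9 10]
```

The panel now meets the unit's face with no gap, and the push force is rising. I'll press a little more to confirm the stop, then back off.

Emit:
jog_arm:
  rows:
    - [-0.01, 0, 0, 0, 0, 0, 1]
    - [-0.01, 0, 0, 0, 0, 0, 1]
    - [0, 0, 0, 0, 0, 0, 1]

```text
t: 39.33
tool_pos: [0.601, 0.208, 0.0448]
tool_rot: [-0.217, 0.976, -0.001, -0.002]
force: [-10.0, -5.4, 8.9]
grip_width: 0.0001
grasp_force: 5.8
```

Emit:
jog_arm:
  rows:
    - [0.05, 0, 0, 0, 0, 0, 1]
    - [0.1, 0, 0, 0, 0, 0, 1]
    - [0.2, 0, 0, 0, 0, 0, 1]
    - [0.3, 0, 0, 0, 0, 0, 1]
    - [0.2, 0, -0.3, 0, 0, 0, 1]
    - [0, 0, -0.5, 0, 0, 0, 1]
    - [0, 0, -0.5, 0, 0, 0, 1]
    - [0, 0, 0, 0, 0, 0, 1]
    - [0, 0, 0, 0, 0, 0, 1]

```text
t: 40.45
tool_pos: [0.5264, 0.1726, 0.1745]
tool_rot: [-0.216, 0.976, -0.0, 0.0]
force: [0.0, -0.6, 0.4]
grip_width: 0.0003
grasp_force: 0.0
```

```bash
python3 dr.py
```

```text
-0.1 high X from [-0.0499 -0.0498 -0.0494 -0.0491]
[0 0 0 0 0 0 0 0 0 0 0 0 0 0 0 6 5 7 6 7 7 7 3 7 8 6 9]
-0.06 high X from [-0.05   -0.05   -0.0499 -0.0497]
[0 0 0 0 0 0 0 0 0 0 0 0 0 0 0 6 5 8 7 4 8 7 6 7 6 7 6]
0.06 high X from [0.0313 0.0317 0.0322 0.0328]
[ 0  0  0  0  0  0  0  0  0  0  0  0  0  0  0  4  7 11  8  9  8 10  8  8
  8  9  8]
0.1 high X from [0.0227 0.0229 0.0249 0.027 ]
[ 0  0  0  0  0  0  0  0  0  0  0  0  0  0  1  9  9 10 11 12  9  8  8  8
  8  9 11]
```

View pics/p8.png

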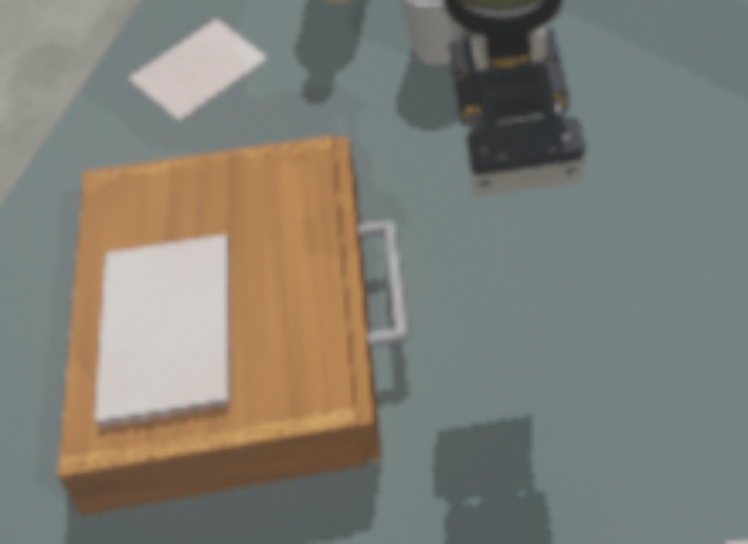

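The drawer panel sits flush against the unit at x≈355. The 13 N push moved it no further, so it is fully shut, and the arm is clear of everything. I'll hand in the job.

```bash
python3 -c "
from workcell import ticket; print(ticket.finish_job())"
```

```text
the job is handed in; nothing more can be done
None
```

The job is handed in: the knife, scraper and scoop lie in the right, middle and left lanes with their handles to the front, and the drawer is pushed fully shut at about 40 s; no verdict was returned.

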